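Check the hinges of two treatment-head cases

TASK

Lift both hinged cases out of the metal carrier and gently stand them side by side on the black mat, then swing each lid by its ball pull to a little past upright and let go: a free lid falls back onto its stop, a stiff one stays standing where it was let go. Once both stand open on the mat, set the stiff case down gently in the white reject tray with its lid still standing about upright, and leave the free one on the mat with its lid lying back, ready to be filled; disturb nothing else and never tip a case over.

Things in the scene. Friction and masses are not known exactly. Their poses are not given: they have to be found in the camera images.
- case_a: grey hard case for a treatment head, loose, about 0.7 kg; one of two that look exactly alike. Base 100 (its x) x 56 (its y) x 32 tall, plus an 8 thick lid (54 wide): 40 tall shut. Origin at the centre of its underside; z up. Hinge along its y on the rear (+x) top edge; the lid's black ball pull sticks out at the front (-x), towards the robot at the start. Take it across its 56 mm width, low on the base. One of the two cases has a stiff hinge; the name does not tell which
- case_b: grey hard case for a treatment head, loose, about 0.7 kg; one of two that look exactly alike. Base 100 (its x) x 56 (its y) x 32 tall, plus an 8 thick lid (54 wide): 40 tall shut. Origin at the centre of its underside; z up. Hinge along its y on the rear (+x) top edge; the lid's black ball pull sticks out at the front (-x), towards the robot at the start. Take it across its 56 mm width, low on the base. One of the two cases has a stiff hinge; the name does not tell which
- lid_a (a joint): lid angle of this case, rad: 0 shut, 1.57 upright, grows as it opens, stop at 2.3 (lying back). A free lid let go below about 1.4 falls shut by its own weight, and past upright (from 1.65) falls back to its stop within 0.6 s; the stiff lid stays wherever it is let go and takes about 0.08 N m (0.6 N at the ball) to move besides its weight of 70 g
- lid_b (a joint): lid angle of this case, rad: 0 shut, 1.57 upright, grows as it opens, stop at 2.3 (lying back). A free lid let go below about 1.4 falls shut by its own weight, and past upright (from 1.65) falls back to its stop within 0.6 s; the stiff lid stays wherever it is let go and takes about 0.08 N m (0.6 N at the ball) to move besides its weight of 70 g
- ball_a (a point): centre of the black ball pull, 22 mm in diameter, on this case's lid; its middle stands 30 mm ahead of the lid's front edge on a stem 12 wide x 6 thick, 130 from the hinge line and 36.5 above the case's underside when shut; swings with the lid. Taken between fingers that close along the case's y, it turns in the grip; grip it lightly (about 20 N), since a hard squeeze keeps it from turning and drags the case along
- ball_b (a point): centre of the black ball pull, 22 mm in diameter, on this case's lid; its middle stands 30 mm ahead of the lid's front edge on a stem 12 wide x 6 thick, 130 from the hinge line and 36.5 above the case's underside when shut; swings with the lid. Taken between fingers that close along the case's y, it turns in the grip; grip it lightly (about 20 N), since a hard squeeze keeps it from turning and drags the case along
- hinge_a (a point): middle of case_a's hinge line: 50 behind (+x) and 32.5 above the case's origin
- hinge_b (a point): middle of case_b's hinge line: 50 behind (+x) and 32.5 above the case's origin
- mat: black rubber mat fixed to the table, 200 (its x) x 250 (its y) x 3 thick; origin under its centre, so its top is 3 above
- carrier: fixed shallow aluminium tray in which both cases start, side by side, 210 (x) x 252 (y), 16 tall, walls 4 thick, inner floor 4 above its underside; origin under its centre. Stands to the left or to the right of the mat
- reject: fixed empty white plastic reject tray, 210 (x) x 180 (y), 30 tall, walls 4 thick, inner floor 4 above its underside; origin under its centre. Stands on the other side of the mat from the carrier
- cream_jar: bystander: low white screw-top jar, 60 dia x 45 tall, origin under its centre
- applicator: bystander: steel-faced round treatment head, 52 dia x 42 tall, origin under its centre
- amber_bottle: bystander: amber glass bottle, 54 dia x 120 tall, origin under its centre
- black_bottle: bystander: black plastic bottle, 50 dia x 130 tall, origin under its centre
- cup: bystander: clear plastic cup, 72 dia x 75 tall, origin under its centre
- tape_roll: bystander: paper tape roll lying flat, 90 dia x 30 tall, origin under its centre
Mind the look-alikes: they are no part of the job. Leave any blue look-alike of the case_a alone.

How it is judged:
By the outcome, as a careful person would: the job done as asked, in the order asked, and still so for the second after the job is handed in, with the robot touching nothing.
It also fails if it takes over 72 s, if anything falls off the work surface, if the arm or the gripper's body presses on something with over 40 N, if the wrist force passes 120 N, or if a joint passes its speed limit or range.

ROBOT

A 7-joint arm with a two-finger parallel gripper is mounted at the origin on the work surface. World frame = base frame: x ahead of the robot, y to its left, z up, the work surface at z = 0. Lengths are in m, angles in rad, forces in N, time in s.
With the tool pointing down it reaches from about 0.4 to 0.85 m from the base axis. Payload 10.4 kg.
Tool frame: the origin (TCP) lies on the centre line of the jaws, within the pads' length; the fingertips stand 8 mm ahead of it and the grasp point (between the pads) lies 11 mm behind it (r.finger_overhang is the distance from the TCP to the fingertips, in m); z points along the fingers, y is the line along which they close (so a half turn about z gives the same grasp; the last joint's range is limited). The gripper opens to 87 mm and grips with 3 to 60 N. Pads are 19 mm wide; open, the fingers measure 117 mm over their backs; the gripper's body (75 mm by 190 mm) begins 51 mm behind the grasp point.
Start: joints at [-1.349, 0.332, -0.065, 1.46, 0.022, 1.35, -0.088], TCP at [0.151, 0.606, 0.231] pointing down, gripper open.
Joint ranges: [-2.6, 2.6], [-0.5, 2.12], [-1.47, 1.34], [0.16, 2.42], [-1.27, 4.41], [0.06, 2.06], [-2.6, 2.6]. Speed limits (rad/s): [2.22, 2.22, 2.79, 2.79, 3.14, 3.14, 3.14].

INTERFACE

Orientations are given as a unit quaternion [x, y, z, w].
In Python, from bench import r, vision gives the robot as it stands.
- The arm moves only by the tool drive_tool, never from a script. Its argument "series" is a list of rows, each a list of 2 entries, a list of its own where there are three numbers: the shift along the world's x, y, z in cm, then the turn about the world's z in degrees. A call has exactly 10 rows; each row shifts and turns the commanded pose from where the row before left it; what a row does not reach is not made up. A row lasts 1/8 s, in which the tool goes at most 62.5 mm and 10.7 degrees, less where a joint would pass 70% of its speed; a pose out of reach is approached as far as the arm can. A call with a gripper value outside its range is refused whole. "hand" is the closure, from 0 (fully open) to 1 (shut), set as the call begins (left out, the last holds). The fingers move at their own pace and stop on an object; "newtons" is the grip in N (left out, the last holds). Time passes only in rows, so rows that do not move let the fingers close, or fill a call up. It gives the time, the measured TCP pose, the force, the opening and the grip force at its end, in the units of the state.
- r.read_state(): the state, without advancing time (a new reading comes with each control period).
- vision.camera(name): name is "scene" or "top" or "wrist"; returns a dict with "color" (400x640x3 uint8, red, green, blue), "intrinsics" (3x3 intrinsics, pixels), "R" (3x3) and "t" (3): a world point X has camera coordinates R X + t; the wrist camera has in their place "mount" (4x4, takes a point from camera to tool coordinates, whose origin is the TCP and whose axes are the flange's). Camera axes: x right, y down, z forward; pixel columns grow to the right and rows downward; lengths in m; the calibration is good to about 2 mm. A picture is of the moment at which its call begins: read the wrist's pose just before it. There is no depth.
- r.close_job(): hands the job in; it is judged then, once.
The state is a dict: "time": time; "joint_positions": joint angles; "joint_vel": joint speeds; "joint_torque": joint torques, N m; "ee_pos": TCP position; "eef_rot": TCP orientation; "ft_force": force on the tool from outside, world axes, zero at the start; "torque": the same for the moment, N m; "width": finger opening in m; "grip_force": force on a finger pad.
Only numpy, scipy, OpenCV 4.12 (cv2) and the standard library are available. Lean on these libraries where they do the work, as an engineer would, in place of code of your own. Each camera call takes 0.05 s, during which the arm holds its last target. There are 200 camera calls.

## Working session

There is one attempt and no reset: what is moved stays moved. The work goes in short steps, Python scripts to look and compute and a tool call to move; the robot and the scene stay as the last step left them, time stands still between calls to the robot, and variables do not carry over. Pictures are saved under pics/ and viewed, at most 10 in all, crops included, and the job is handed in when it is done.

Besides the shell and the picture viewer there is one more tool, called after "Emit:" as name(argument=value, ...), one argument or row to a line, values as JSON. drive_tool: Moves the arm, as the interface text tells. Its arguments: {"type":"object","properties":{"series":{"type":"array"},"hand":{"type":"number"},"newtons":{"type":"number"}},"required":["series"]}

```bash
ls; mkdir -p pics; python3 - <<'E'
from bench import r, vision
import cv2,numpy as np,pickle
s=r.read_state();print(s)
d={}
for n in("scene","top","wrist"):
    c=vision.camera(n);d[n]=c;cv2.imwrite(f"pics/{n}0.png",c["color"][:,:,::-1])
    print(n,{k:np.round(v,4).tolist() for k,v in c.items() if k!="color"})
pickle.dump(d,open("c0.pkl","wb"))
E
```

```text
pics
{'time': 0.0, 'joint_positions': array([-1.34859377,  0.33285733, -0.06469876,  1.46092975,  0.02162994,
        1.34988487, -0.08850457]), 'joint_vel': array([ 0.00058108,  0.00018974, -0.00042032,  0.00100889, -0.00033912,
       -0.00050363,  0.00165323]), 'joint_torque': array([-5.35974250e-04, -6.23258400e+01,  2.42705550e-02, -3.89896381e+01,
       -6.15385012e-02,  3.96491715e-02,  1.26419468e-04]), 'ee_pos': array([0.15140447, 0.60600754, 0.22976853]), 'eef_rot': array([ 1.22085126e-01,  9.92519392e-01, -6.90409493e-04, -3.80019649e-05]), 'ft_force': array([-0.75854617, -0.60626009, -0.75941518]), 'torque': array([-0.01567741, -0.02612074,  0.00041671]), 'grip_force': 0.0, 'width': 0.08724436320736428}
scene {'intrinsics': [[439.1605, 0.0, 327.5396], [0.0, 439.1605, 208.544], [0.0, 0.0, 1.0]], 'R': [[0.2463, 0.9692, -0.0009], [0.8144, -0.2074, -0.5419], [-0.5254, 0.1327, -0.8404]], 't': [-0.2498, -0.4207, 1.7599]}
top {'intrinsics': [[509.9218, 0.0, 321.7728], [0.0, 509.9218, 200.7395], [0.0, 0.0, 1.0]], 'R': [[0.0094, -0.9998, -0.015], [-0.9953, -0.0079, -0.0961], [0.096, 0.0158, -0.9953]], 't': [0.109, 0.5436, 1.4758]}
wrist {'intrinsics': [[301.288, 0.0, 317.0099], [0.0, 301.288, 202.4236], [0.0, 0.0, 1.0]], 'mount': [[-0.0009, -0.9681, -0.2506, 0.0685], [1.0, -0.0009, 0.0002, 0.0007], [-0.0004, -0.2506, 0.9681, -0.1544], [0.0, 0.0, 0.0, 1.0]]}
```

View pics/top0.png

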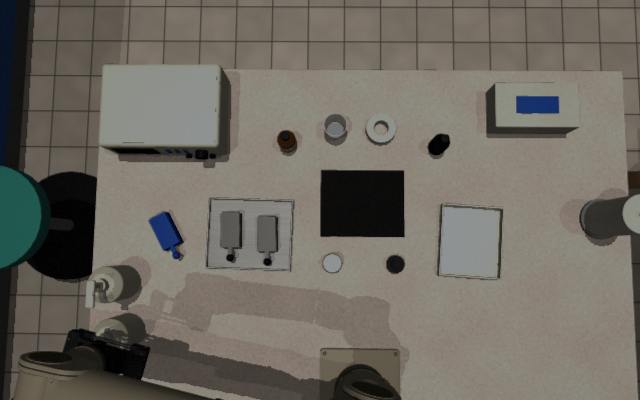

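View pics/scene0.png

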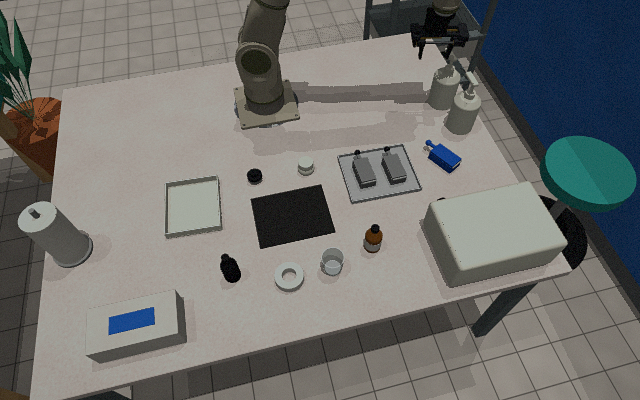

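Top view: two grey cases at (231,230) and (267,234) stand in the aluminium carrier. The blue one at (166,232) is the look-alike, outside the carrier and blue, so it isn't meant. The mat is at (362,203) and the reject tray at (470,241). In the scene view the grey cases are at (364,172) and (394,166).

```bash
cat > h.py <<'E'
import numpy as np,cv2,pickle
from scipy.spatial.transform import Rotation as Ro
def ray(c,p,st=None):
    K=np.array(c["intrinsics"]);d=np.linalg.solve(K,[p[0],p[1],1.])
    if "mount" in c:
        M=np.array(c["mount"]);R=Ro.from_quat(st["eef_rot"]).as_matrix()
        return R@M[:3,3]+st["ee_pos"],R@M[:3,:3]@d
    R=np.array(c["R"]);return -R.T@np.array(c["t"]),R.T@d
def onz(c,p,z,st=None):
    o,d=ray(c,p,st);return o+d*(z-o[2])/d[2]
def tri(rays):
    A=0;b=0
    for o,d in rays:
        d=d/np.linalg.norm(d);P=np.eye(3)-np.outer(d,d);A=A+P;b=b+P@o
    return np.linalg.solve(A,b)
E
python3 - <<'E'
from h import *
d=pickle.load(open("c0.pkl","rb"));T=d["top"];S=d["scene"]
for n,a,b in(("ballL",(231,257.5),(387,149)),("ballR",(267,262),(358,153.5))):
    print(n,tri([ray(T,a),ray(S,b)]))
def cs(n,ps,z):
    for p in ps: print(n,onz(T,p,z)[:2].round(3))
cs("mat",[(320.5,170),(404,170),(404,236.5),(320.5,237)],.003)
cs("carrier",[(210,198),(295,200),(292,271),(207,269)],.016)
cs("reject",[(441,204),(502,206),(500,279),(438,276)],.03)
cs("caseLtop",[(222,211),(242,211.5),(240,249),(220,248)],.044)
cs("caseRtop",[(259,215),(278,215.5),(276,253),(257,252)],.044)
cs("jar/appl",[(332,263),(395,264)],.045);cs("top things",[(287,140),(335,127),(380,128),(439,144)],.06)
c=T["color"][185:285,140:310,::-1];cv2.imwrite("pics/crop0.png",cv2.resize(c,None,fx=4.5,fy=4.5,interpolation=cv2.INTER_CUBIC))
E
```

```text
ballL [0.37486429 0.37954145 0.03681292]
ballR [0.36255935 0.27519371 0.02851336]
mat [0.638 0.119]
mat [ 0.64  -0.132]
mat [ 0.44  -0.131]
mat [0.437 0.117]
carrier [0.549 0.447]
carrier [0.545 0.193]
carrier [0.336 0.199]
carrier [0.339 0.45 ]
reject [ 0.536 -0.236]
reject [ 0.531 -0.413]
reject [ 0.32  -0.402]
reject [ 0.326 -0.224]
caseLtop [0.509 0.404]
caseLtop [0.508 0.346]
caseLtop [0.399 0.349]
caseLtop [0.401 0.407]
caseRtop [0.498 0.296]
caseRtop [0.497 0.24 ]
caseRtop [0.388 0.244]
caseRtop [0.391 0.299]
jar/appl [0.361 0.082]
jar/appl [ 0.36  -0.099]
top things [0.717 0.216]
top things [0.756 0.077]
top things [ 0.754 -0.055]
top things [ 0.708 -0.226]
```

View pics/crop0.png

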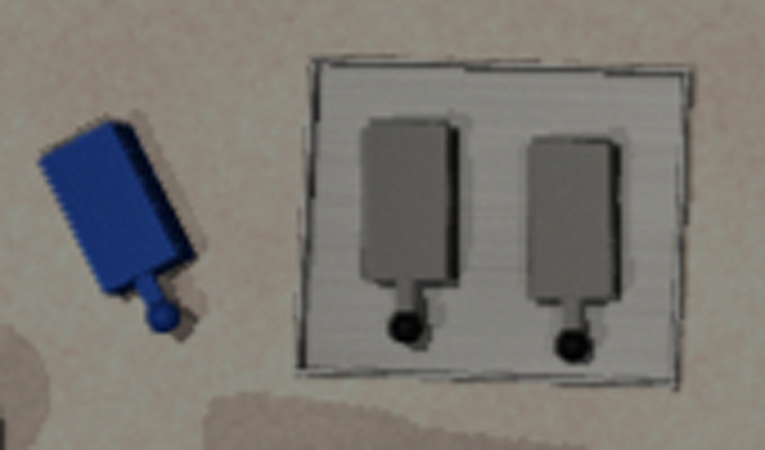

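The crop shows the two grey cases in the carrier with black balls facing the robot (crop 408,202 and 572,220). The blue one at (120,205) stays untouched. Moving over the carrier for a closer wrist look.

Emit:
drive_tool(
  series=[
    [[3.6,-3.5,0],1.5],
    [[3.6,-3.5,0],1.5],
    [[3.6,-3.5,0],1.5],
    [[3.6,-3.5,0],1.5],
    [[3.6,-3.5,0],1.5],
    [[3.6,-3.5,0],1.5],
    [[3.6,-3.5,0],1.5],
    [[3.6,-3.5,0],1.5],
    [[0,0,0],0],
    [[0,0,0],0],
  ],
  hand=0,
)

```text
time: 1.4
ee_pos: [0.439, 0.3268, 0.2304]
eef_rot: [0.018, 1.0, 0.0, -0.0]
ft_force: [-1.3, 0.1, -0.7]
width: 0.0868
grip_force: 0.0
```

```bash
cat > snap.py <<'E'
import sys;from h import *
from bench import r,vision
n=sys.argv[1];cam=sys.argv[2]
s=r.read_state();c=vision.camera(cam);pickle.dump((s,c),open(n+".pkl","wb"));cv2.imwrite(f"pics/{n}.png",c["color"][:,:,::-1]);print(s["time"],s["ee_pos"].round(4),s["eef_rot"].round(4),s["ft_force"].round(2),s["width"],s["grip_force"])
E
python3 snap.py w1 wrist
```

```text
1.4 [0.439  0.3268 0.2304] [ 1.770e-02  9.998e-01  1.000e-04 -3.000e-04] [-1.33  0.09 -0.74] 0.08680792647403027 0.0
```

Emit:
drive_tool(
  series=[
    [[0,-3,-2],0],
    [[0,-3,-2],0],
    [[0,-1,-2],0],
    [[0,0,0],0],
    [[0,0,0],0],
    [[0,0,0],0],
    [[0,0,0],0],
    [[0,0,0],0],
    [[0,0,0],0],
    [[0,0,0],0],
  ],
)

```text
time: 2.7
ee_pos: [0.4395, 0.2564, 0.1706]
eef_rot: [0.018, 1.0, 0.0, -0.0]
ft_force: [0.5, -0.4, 0.5]
width: 0.0872
grip_force: 0.0
```

```bash
python3 snap.py w2 wrist; python3 -c "
import cv2,numpy as np
cv2.imwrite('pics/w12.png',np.vstack([cv2.imread('pics/w1.png')[100:400],cv2.imread('pics/w2.png')[100:400]]))"
```

```text
2.7 [0.4395 0.2564 0.1706] [ 0.0177  0.9998  0.     -0.    ] [ 0.54 -0.36  0.48] 0.0871889142036339 0.0
```

View pics/w12.png

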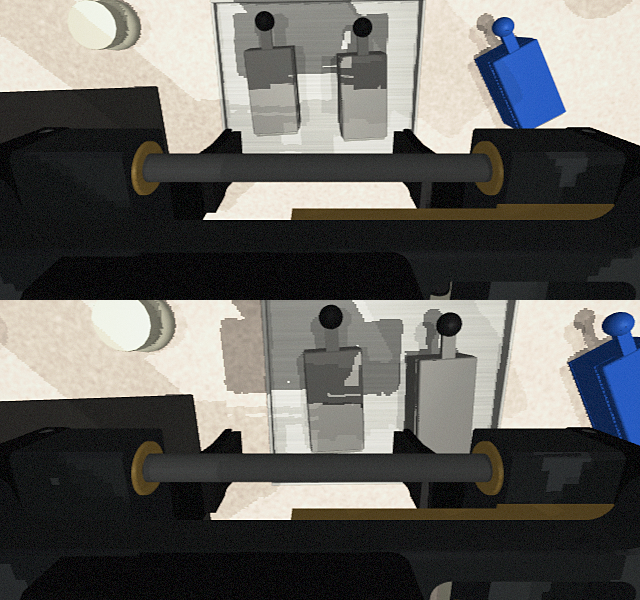

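In the wrist views (top w1, bottom w2) the right case's ball is at w1 (264,121) and w2 (331,117). The left case's ball is at w1 (362,127) and w2 (449,124). Both lids' edges are visible. Measuring balls and lid corners from the two views.

```bash
python3 - <<'E'
from h import *
P={}
for n in("w1","w2"):
    s,c=pickle.load(open(n+".pkl","rb"));g=c["color"].max(2)
    m=(g<45).astype(np.uint8);m[:, :]=cv2.morphologyEx(m,cv2.MORPH_OPEN,np.ones((5,5)))
    k,l,st,ce=cv2.connectedComponentsWithStats(m)
    bl=[(round(ce[i][0],1),round(ce[i][1],1)) for i in range(1,k) if st[i][4]>150 and st[i][4]<1500 and ce[i][1]<160]
    print(n,bl);P[n]=(s,c,sorted(bl))
for i in range(2):
    print("ball",tri([ray(P[n][1],P[n][2][i],P[n][0]) for n in P]).round(4))
s,c,_=P["w1"];s2,c2,_=P["w2"]
for nm,a,b in(("R fl",(246,149),(305,350-200)),("R fr",(294,146),(361,347-200)),("L fl",(338,155),(409,355-200)),("L fr",(386,151),(475,353-200))):
    print(nm,tri([ray(c,a,s),ray(c2,b,s2)]).round(4))
for nm,a in(("Rfl",(246,149)),("Rfr",(294,146)),("Rrl",(254,235)),("Rrr",(298,231)),("Lfl",(338,155)),("Lfr",(386,151)),("Lrl",(341,239)),("Lrr",(387,236))): print(nm,onz(c,a,.044,s)[:2].round(4))
E
```

```text
w1 [(np.float64(264.2), np.float64(120.9)), (np.float64(362.0), np.float64(127.1))]
w2 [(np.float64(330.3), np.float64(116.6)), (np.float64(448.4), np.float64(124.0))]
ball [0.3648 0.272  0.0403]
ball [0.3753 0.3799 0.04  ]
R fl [0.3948 0.2473 0.0329]
R fr [0.3942 0.3021 0.0245]
L fl [0.4071 0.3549 0.0067]
L fr [0.4027 0.4073 0.0388]
Rfl [0.3943 0.2498]
Rfr [0.3929 0.3036]
Rrl [0.4964 0.2497]
Rrr [0.4933 0.3028]
Lfl [0.4047 0.3524]
Lfr [0.4022 0.4062]
Lrl [0.5054 0.3541]
Lrr [0.5035 0.4095]
```

Emit:
drive_tool(
  series=[
    [[-0.2,2.0,0],4],
    [[0,0,-2.5],0],
    [[0,0,-2.5],0],
    [[0,0,-2.5],0],
    [[0,0,-2.5],0],
    [[0,0,-2],0],
    [[0,0,-1.5],0],
    [[0,0,-1.5],0],
    [[0,0,-0.5],0],
    [[0,0,0],0],
  ],
)

```text
time: 4.0
ee_pos: [0.4375, 0.2765, 0.0155]
eef_rot: [-0.017, 1.0, -0.0, -0.0]
ft_force: [-1.3, 0.1, 0.4]
width: 0.0872
grip_force: 0.0
```

Emit:
drive_tool(
  series=[
    [[0,0,0],0],
    [[0,0,0],0],
    [[0,0,0],0],
    [[0,0,0],0],
    [[0,0,0],0],
    [[0,0,0],0],
    [[0,0,0],0],
    [[0,0,0],0],
    [[0,0,0],0],
    [[0,0,0],0],
  ],
  hand=1,
  newtons=35,
)

```text
time: 5.25
ee_pos: [0.4376, 0.2755, 0.0157]
eef_rot: [-0.017, 1.0, -0.0, -0.0]
ft_force: [-1.5, -4.9, 5.9]
width: 0.0559
grip_force: 35.0
```

Emit:
drive_tool(
  series=[
    [[0,0,1],0],
    [[0,0,2],0],
    [[0,0,3],0],
    [[0,0,2],0],
    [[0.5,-2,1],-0.5],
    [[1,-4,0],-0.5],
    [[1.2,-5,0],-0.5],
    [[1.2,-5,0],-0.5],
    [[1.2,-5,0],0],
    [[1.2,-5,0],0],
  ],
)

```text
time: 6.5
ee_pos: [0.4998, 0.0142, 0.1052]
eef_rot: [0.0, 1.0, 0.0, -0.001]
ft_force: [0.4, 0.2, -9.0]
width: 0.0555
grip_force: 35.0
```

Emit:
drive_tool(
  series=[
    [[1.2,-5,0],0],
    [[0,-2.5,0],0],
    [[0,-1,0],0],
    [[0,0,-2],0],
    [[0,0,-2.5],0],
    [[0,0,-2],0],
    [[0,0,-1],0],
    [[0,0,-0.7],0],
    [[0,0,-0.3],0],
    [[0,0,0],0],
  ],
)

```text
time: 7.75
ee_pos: [0.5127, -0.0686, 0.0209]
eef_rot: [0.0, 1.0, 0.0, 0.0]
ft_force: [-0.9, 0.3, -8.5]
width: 0.0558
grip_force: 35.0
```

Emit:
drive_tool(
  series=[
    [[0,0,-0.2],0],
    [[0,0,-0.2],0],
    [[0,0,-0.1],0],
    [[0,0,-0.1],0],
    [[0,0,0],0],
    [[0,0,0],0],
    [[0,0,0],0],
    [[0,0,0],0],
    [[0,0,0],0],
    [[0,0,0],0],
  ],
)

```text
time: 9.0
ee_pos: [0.5125, -0.0686, 0.0147]
eef_rot: [0.0, 1.0, 0.0, 0.0]
ft_force: [-2.7, -0.0, 3.1]
width: 0.0555
grip_force: 35.0
```

Emit:
drive_tool(
  series=[
    [[0,0,0],0],
    [[0,0,0],0],
    [[0,0,0],0],
    [[0,0,0],0],
    [[0,0,1],0],
    [[0,0,2],0],
    [[0,0,3],0],
    [[0,0,3],0],
    [[0,0,3],0],
    [[-0.6,4,0],0],
  ],
  hand=0,
)

```text
time: 10.25
ee_pos: [0.5082, -0.031, 0.1378]
eef_rot: [0.003, 1.0, -0.0, 0.003]
ft_force: [0.7, 1.4, -1.1]
width: 0.0872
grip_force: 0.0
```

Emit:
drive_tool(
  series=[
    [[-0.8,5.4,0],0.5],
    [[-0.8,5.5,0],0.5],
    [[-0.8,5.5,0],0.5],
    [[-0.8,5.5,0],0.5],
    [[-0.8,5.5,0],0],
    [[-0.8,5.5,0],0],
    [[-0.7,5,0],0],
    [[-0.4,3,0],0],
    [[0,0,-2],0],
    [[0,0,-2],0],
  ],
)

```text
time: 11.5
ee_pos: [0.4476, 0.3809, 0.0948]
eef_rot: [-0.018, 1.0, 0.0, 0.0]
ft_force: [0.3, -0.9, -0.6]
width: 0.0871
grip_force: 0.0
```

```bash
python3 snap.py w3 wrist; python3 - <<'E'
from h import *
s,c=pickle.load(open("w3.pkl","rb"));g=c["color"].max(2)
m=cv2.morphologyEx((g<45).astype(np.uint8),cv2.MORPH_OPEN,np.ones((5,5)))
k,l,st,ce=cv2.connectedComponentsWithStats(m)
for i in range(1,k):
    if 150<st[i][4]<3000 and ce[i][1]<190: print(ce[i].round(1),st[i][4],onz(c,ce[i],.0405,s).round(4))
E
```

```text
11.5 [0.4476 0.3809 0.0948] [-1.760e-02  9.998e-01  2.000e-04  5.000e-04] [ 0.31 -0.93 -0.55] 0.08706077367177553 0.0
[317.4 118.1] 822 [0.3752 0.3795 0.0405]
```

Emit:
drive_tool(
  series=[
    [[0,0,-2],0],
    [[0,0,-2],0],
    [[0,0,-1.8],0],
    [[0,0,-1.2],0],
    [[0,0,-0.6],0],
    [[0,0,-0.3],0],
    [[0,0,0],0],
    [[0,0,0],0],
    [[0,0,0],0],
    [[0,0,0],0],
  ],
)

```text
time: 12.8
ee_pos: [0.4475, 0.3805, 0.0158]
eef_rot: [-0.017, 1.0, 0.0, 0.0]
ft_force: [0.2, -0.3, -0.7]
width: 0.087
grip_force: 0.0
```

Emit:
drive_tool(
  series=[
    [[0,0,0],0],
    [[0,0,0],0],
    [[0,0,0],0],
    [[0,0,0],0],
    [[0,0,0],0],
    [[0,0,0],0],
    [[0,0,0],0],
    [[0,0,0],0],
    [[0,0,0],0],
    [[0,0,0],0],
  ],
  hand=1,
)

```text
time: 14.05
ee_pos: [0.4474, 0.3804, 0.0156]
eef_rot: [-0.017, 1.0, 0.0, -0.0]
ft_force: [-0.0, -0.9, 0.3]
width: 0.0557
grip_force: 34.9
```

Emit:
drive_tool(
  series=[
    [[0,0,1],0],
    [[0,0,2],0],
    [[0,0,3],0],
    [[0,0,2],0],
    [[0.5,-2,1],-0.5],
    [[1,-4,0],-0.5],
    [[1,-5,0],-0.5],
    [[1,-5,0],-0.5],
    [[1,-5,0],0],
    [[1,-5,0],0],
  ],
)

```text
time: 15.3
ee_pos: [0.5018, 0.1176, 0.1053]
eef_rot: [0.001, 1.0, -0.0, -0.001]
ft_force: [0.8, -0.1, -7.4]
width: 0.0557
grip_force: 34.9
```

Emit:
drive_tool(
  series=[
    [[1,-4,0],0],
    [[0,-1.5,0],0],
    [[0,-0.5,-1],0],
    [[0,0,-2],0],
    [[0,0,-2.5],0],
    [[0,0,-2],0],
    [[0,0,-0.8],0],
    [[0,0,-0.2],0],
    [[0,0,0],0],
    [[0,0,0],0],
  ],
)

```text
time: 16.55
ee_pos: [0.5129, 0.0606, 0.0212]
eef_rot: [0.0, 1.0, 0.0, 0.001]
ft_force: [0.8, 0.4, -7.6]
width: 0.0557
grip_force: 34.9
```

Emit:
drive_tool(
  series=[
    [[0,0,-0.2],0],
    [[0,0,-0.2],0],
    [[0,0,-0.1],0],
    [[0,0,-0.1],0],
    [[0,0,0],0],
    [[0,0,0],0],
    [[0,0,0],0],
    [[0,0,0],0],
    [[0,0,0],0],
    [[0,0,0],0],
  ],
)

```text
time: 17.8
ee_pos: [0.5125, 0.0604, 0.0146]
eef_rot: [0.0, 1.0, 0.0, 0.0]
ft_force: [0.5, 0.4, -7.9]
width: 0.0559
grip_force: 34.9
```

Emit:
drive_tool(
  series=[
    [[0,0,-0.1],0],
    [[0,0,-0.1],0],
    [[0,0,0],0],
    [[0,0,0],0],
    [[0,0,0],0],
    [[0,0,0],0],
    [[0,0,0],0],
    [[0,0,0],0],
    [[0,0,0],0],
    [[0,0,0],0],
  ],
)

```text
time: 19.05
ee_pos: [0.5125, 0.0604, 0.0144]
eef_rot: [0.0, 1.0, 0.0, -0.0]
ft_force: [-10.2, -1.5, 21.8]
width: 0.056
grip_force: 35.0
```

Emit:
drive_tool(
  series=[
    [[0,0,0.1],0],
    [[0,0,0],0],
    [[0,0,0],0],
    [[0,0,1],0],
    [[0,0,2],0],
    [[0,0,3],0],
    [[0,0,3],0],
    [[-2,0,0],0],
    [[-3,0,0],0],
    [[-2,0,0],0],
  ],
  hand=0,
)

```text
time: 20.3
ee_pos: [0.4415, 0.0603, 0.1041]
eef_rot: [0.0, 1.0, 0.0, 0.0]
ft_force: [-0.4, -0.5, -0.7]
width: 0.0872
grip_force: 0.0
```

```bash
cat > balls.py <<'E'
import sys;from h import *
s,c=pickle.load(open(sys.argv[1]+".pkl","rb"));g=c["color"].max(2)
m=cv2.morphologyEx((g<45).astype(np.uint8),cv2.MORPH_OPEN,np.ones((5,5)))
k,l,st,ce=cv2.connectedComponentsWithStats(m)
for i in range(1,k):
    if 150<st[i][4]<3000 and ce[i][1]<230: print(ce[i].round(1),st[i],onz(c,ce[i],.0395,s).round(4))
E
python3 snap.py w4 wrist; python3 balls.py w4
```

```text
20.3 [0.4415 0.0603 0.1041] [3.e-04 1.e+00 2.e-04 1.e-04] [-0.36 -0.45 -0.72] 0.08716591940075208 0.0
```

View pics/w4.png

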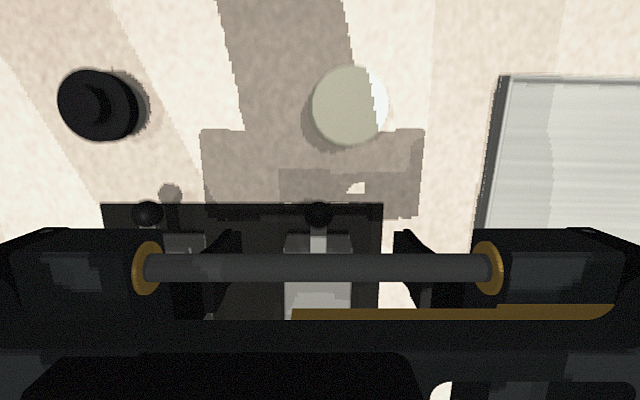

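The wrist view shows the two balls over the front mat edge at (318,214) and (148,213), both lids shut. The jar and applicator are clear of them.

```bash
python3 - <<'E'
from h import *
s,c=pickle.load(open("w4.pkl","rb"))
for p in((318,214.5),(148,213)): print(onz(c,p,.0395,s).round(4))
E
```

```text
[0.4394 0.0618 0.0395]
[ 0.438  -0.0669  0.0395]
```

Emit:
drive_tool(
  series=[
    [[-0.1,0.1,-2],0],
    [[0,0,-2],0],
    [[0,0,-1.8],0],
    [[0,0,-1.2],0],
    [[0,0,-0.6],0],
    [[0,0,0],0],
    [[0,0,0],0],
    [[0,0,0],0],
    [[0,0,0],0],
    [[0,0,0],0],
  ],
)

```text
time: 21.6
ee_pos: [0.4415, 0.0614, 0.0277]
eef_rot: [0.0, 1.0, 0.0, 0.0]
ft_force: [-0.2, -0.2, 0.6]
width: 0.0871
grip_force: 0.0
```

Emit:
drive_tool(
  series=[
    [[0,0,0],0],
    [[0,0,0],0],
    [[0,0,0],0],
    [[0,0,0],0],
    [[0,0,0],0],
    [[0,0,0],0],
    [[0,0,0],0],
    [[0,0,0],0],
    [[0,0,0],0],
    [[0,0,0],0],
  ],
  hand=1,
  newtons=20,
)

```text
time: 22.85
ee_pos: [0.4415, 0.0613, 0.0276]
eef_rot: [0.0, 1.0, 0.0, -0.0]
ft_force: [0.6, -0.2, -0.7]
width: 0.0205
grip_force: 20.0
```

Emit:
drive_tool(
  series=[
    [[0.1,0,1.1],0],
    [[0.2,0,1.2],0],
    [[0.2,0,1.1],0],
    [[0.4,0,1.0],0],
    [[0.5,0,1.1],0],
    [[0.6,0,1.0],0],
    [[0.6,0,0.9],0],
    [[0.7,0,0.9],0],
    [[0.8,0,0.8],0],
    [[0.9,0,0.7],0],
  ],
)

```text
time: 24.1
ee_pos: [0.4919, 0.0614, 0.1261]
eef_rot: [0.0, 1.0, 0.0, -0.0]
ft_force: [-1.7, -2.0, 1.3]
width: 0.0197
grip_force: 20.0
```

```bash
python3 snap.py s1 scene; python3 -c "
import cv2
a=cv2.imread('pics/s1.png')[100:240,220:380];cv2.imwrite('pics/s1c.png',cv2.resize(a,None,fx=4,fy=4,interpolation=cv2.INTER_CUBIC))"
```

```text
24.1 [0.4919 0.0614 0.1261] [ 2.e-04  1.e+00  0.e+00 -2.e-04] [-1.65 -2.    1.32] 0.019725697383732786 20.008841156959534
```

View pics/s1c.png

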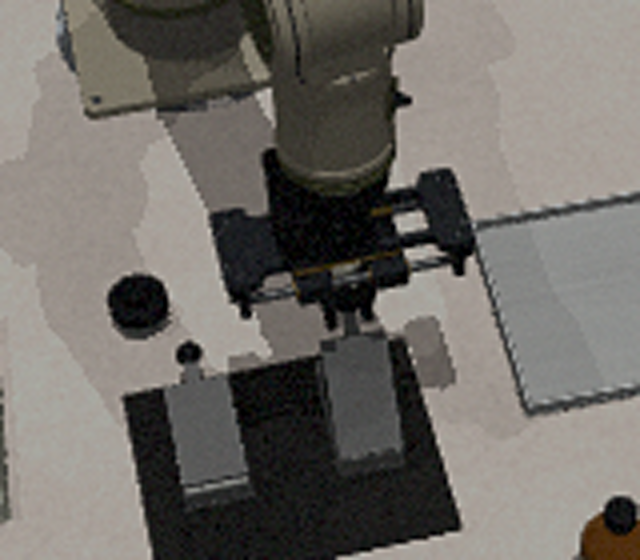

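The crop shows the left case's lid (365,400) swinging up with its ball still between the fingers at (350,315). The right case sits shut at (210,440). Continuing the arc.

Emit:
drive_tool(
  series=[
    [[0.9,0,0.7],0],
    [[1,0,0.6],0],
    [[1,0,0.5],0],
    [[1.1,0,0.4],0],
    [[1.1,0,0.3],0],
    [[1.1,0,0.2],0],
    [[1.1,0,0.1],0],
    [[1.2,0,0],0],
    [[1.1,0,-0.1],0],
    [[1.1,0,-0.2],0],
  ],
)

```text
time: 25.4
ee_pos: [0.5989, 0.0614, 0.1502]
eef_rot: [0.0, 1.0, 0.0, -0.0]
ft_force: [-1.0, 0.3, -4.9]
width: 0.0198
grip_force: 20.6
```

Emit:
drive_tool(
  series=[
    [[0,0,0],0],
    [[0,0,0],0],
    [[0,0,0],0],
    [[0,0,0],0],
    [[0,0,0],0],
    [[0,0,1],0],
    [[0,0,2],0],
    [[0,0,2],0],
    [[0,0,1],0],
    [[0,0,0],0],
  ],
  hand=0,
)

```text
time: 26.65
ee_pos: [0.5988, 0.0614, 0.2113]
eef_rot: [0.0, 1.0, 0.0, 0.001]
ft_force: [1.0, 0.4, 0.6]
width: 0.087
grip_force: 0.0
```

```bash
python3 snap.py s2 scene; python3 snap.py t2 top; python3 -c "
import cv2,numpy as np
a=cv2.imread('pics/s2.png')[100:240,220:380];b=cv2.imread('pics/t2.png')[130:270,300:420]
cv2.imwrite('pics/s2c.png',np.hstack([cv2.resize(x,None,fx=2.8,fy=2.8,interpolation=cv2.INTER_CUBIC) for x in (a,b)]))"
```

```text
26.65 [0.5988 0.0614 0.2113] [2.e-04 1.e+00 2.e-04 6.e-04] [1.04 0.37 0.57] 0.08700669056510624 0.0
26.7 [0.5984 0.0614 0.2104] [ 2.e-04  1.e+00  1.e-04 -0.e+00] [-0.27  0.31  0.08] 0.08700784661271618 0.0
```

View pics/s2c.png

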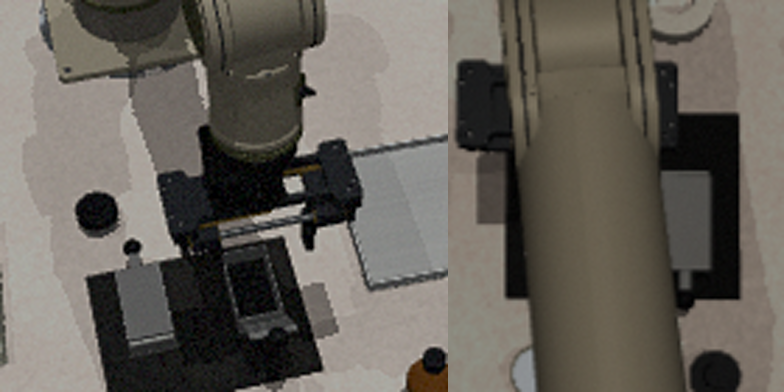

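```bash
python3 - <<'E'
from h import *
c=pickle.load(open("s2.pkl","rb"))[1]
for th in(1.6,1.75,1.9,2.1,2.3):
    X=np.array([.57-.13*np.cos(th+.03),.061,.0355+.13*np.sin(th+.03)]);p=c["intrinsics"]@(c["R"]@X+c["t"]);print(th,(p[:2]/p[2]).round(1))
E
```

```text
1.6 [311.5 191.2]
1.75 [312.9 196.8]
1.9 [314.4 202.8]
2.1 [316.3 211.3]
2.3 [318.  219.7]
```

The left (+y) case's ball projects at (318.9,219.6), which matches 2.3 rad: its lid lies back on the stop, so this is the free case. The right case should be the stiff one; opening it next.

Emit:
drive_tool(
  series=[
    [[-3,-3,0],0],
    [[-5,-4,0],0],
    [[-5,-4,0],0],
    [[-2.8,-1.9,0],0],
    [[0,0,-4],0],
    [[0,0,-4],0],
    [[0,0,-3],0],
    [[0,0,0],0],
    [[0,0,0],0],
    [[0,0,0],0],
  ],
)

```text
time: 28.0
ee_pos: [0.4437, -0.0657, 0.1018]
eef_rot: [0.0, 1.0, 0.0, 0.001]
ft_force: [-0.0, 1.1, -1.0]
width: 0.0868
grip_force: 0.0
```

```bash
python3 snap.py w5 wrist; python3 - <<'E'
from h import *
s,c=pickle.load(open("w5.pkl","rb"))
M=c["mount"];R=Ro.from_quat(s["eef_rot"]).as_matrix();K=c["intrinsics"]
q=np.linalg.inv(M)@np.r_[R.T@(np.array([.439,-.068,.0395])-s["ee_pos"]),1];p=(K@q[:3])[:2]/q[2];print("expect",p.round(1))
x,y=int(p[0]),int(p[1]);g=c["color"].max(2)[y-30:y+16,x-35:x+36]
cv2.imwrite("pics/w5c.png",cv2.resize(c["color"][120:260,220:420,::-1],None,fx=4,fy=4))
for t in(20,28,36,45):
    m=(g<t).astype(np.uint8);k,l,st,ce=cv2.connectedComponentsWithStats(m);i=1+st[1:,4].argmax();print(t,st[i],(ce[i]+[x-35,y-30]).round(1))
E
```

```text
28.0 [ 0.4437 -0.0657  0.1018] [2.e-04 1.e+00 2.e-04 1.e-03] [-0.05  1.11 -0.98] 0.08683054695117418 0.0
expect [312.9 212. ]
20 [  0  18  71  28 795] [314.  211.4]
28 [   0   18   71   28 1209] [313.  211.3]
36 [   0   18   71   28 1615] [312.5 213.4]
45 [   0   18   71   28 1799] [312.1 213.7]
```

View pics/w5c.png

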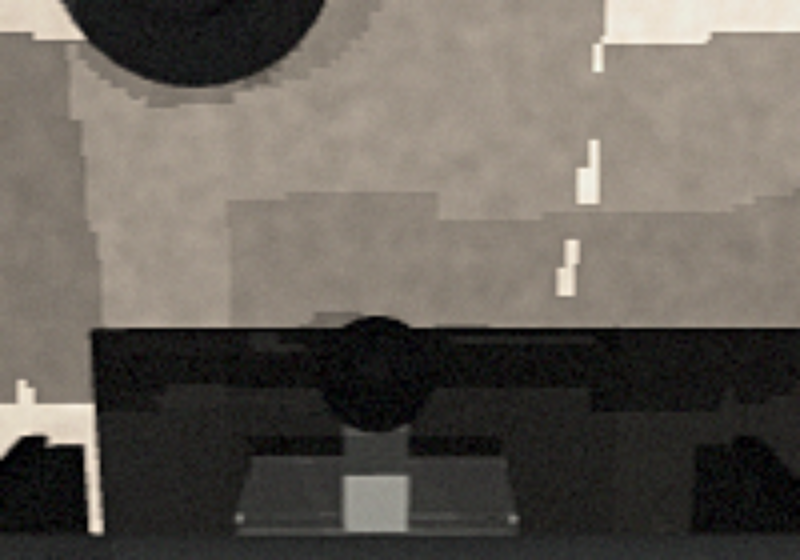

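The ball centre is at full-image pixel (314.5,213.3), which gives about (0.440, -0.067). The applicator above it is clear.

Emit:
drive_tool(
  series=[
    [[-0.3,-0.1,-2],0],
    [[0,0,-2],0],
    [[0,0,-1.8],0],
    [[0,0,-1],0],
    [[0,0,-0.5],0],
    [[0,0,0],0],
    [[0,0,0],0],
    [[0,0,0],0],
    [[0,0,0],0],
    [[0,0,0],0],
  ],
)

```text
time: 29.3
ee_pos: [0.4399, -0.0667, 0.0277]
eef_rot: [0.0, 1.0, 0.0, 0.0]
ft_force: [0.0, 0.6, -0.4]
width: 0.0871
grip_force: 0.0
```

Emit:
drive_tool(
  series=[
    [[0,0,0],0],
    [[0,0,0],0],
    [[0,0,0],0],
    [[0,0,0],0],
    [[0,0,0],0],
    [[0,0,0],0],
    [[0,0,0],0],
    [[0,0,0],0],
    [[0,0,0],0],
    [[0,0,0],0],
  ],
  hand=1,
  newtons=20,
)

```text
time: 30.55
ee_pos: [0.4398, -0.0668, 0.0275]
eef_rot: [0.0, 1.0, 0.0, -0.0]
ft_force: [-0.5, -1.6, -0.0]
width: 0.0205
grip_force: 20.0
```

Emit:
drive_tool(
  series=[
    [[0.1,0,1.1],0],
    [[0.2,0,1.2],0],
    [[0.2,0,1.1],0],
    [[0.4,0,1.0],0],
    [[0.5,0,1.1],0],
    [[0.6,0,1.0],0],
    [[0.6,0,0.9],0],
    [[0.7,0,0.9],0],
    [[0.8,0,0.8],0],
    [[0.9,0,0.7],0],
  ],
)

```text
time: 31.8
ee_pos: [0.4902, -0.0668, 0.1261]
eef_rot: [0.0, 1.0, 0.0, -0.0]
ft_force: [-2.2, -0.9, 0.9]
width: 0.0199
grip_force: 20.0
```

Emit:
drive_tool(
  series=[
    [[0.9,0,0.7],0],
    [[1,0,0.6],0],
    [[1,0,0.5],0],
    [[1.1,0,0.4],0],
    [[1.1,0,0.3],0],
    [[1.1,0,0.2],0],
    [[1.1,0,0.1],0],
    [[1.2,0,0],0],
    [[1.1,0,-0.1],0],
    [[1.0,0,-0.2],0],
  ],
)

```text
time: 33.05
ee_pos: [0.5967, -0.0666, 0.1506]
eef_rot: [0.0, 1.0, 0.0, 0.0]
ft_force: [-1.3, 0.1, -2.7]
width: 0.0202
grip_force: 20.0
```

Emit:
drive_tool(
  series=[
    [[0,0,0],0],
    [[0,0,0],0],
    [[0,0,0],0],
    [[0,0,0],0],
    [[0,0,0],0],
    [[0,0,1],0],
    [[0,0,2],0],
    [[0,0,2],0],
    [[0,0,2],0],
    [[0,0,0],0],
  ],
  hand=0,
)

```text
time: 34.3
ee_pos: [0.5968, -0.0669, 0.2226]
eef_rot: [0.0, 1.0, 0.0, 0.002]
ft_force: [-1.0, 0.1, -0.5]
width: 0.0867
grip_force: 0.0
```

```bash
python3 snap.py s3 scene; python3 - <<'E'
from h import *
c=pickle.load(open("s3.pkl","rb"))[1]
for th in(1.5,1.6,1.7,1.8,1.9,2.1,2.3):
    X=np.array([.57-.13*np.cos(th+.03),-.067,.0355+.13*np.sin(th+.03)]);p=c["intrinsics"]@(c["R"]@X+c["t"]);print(th,((p[:2]/p[2]-[220,100])*4).round(0))
a=cv2.imread('pics/s3.png')[100:240,220:380];cv2.imwrite('pics/s3c.png',cv2.resize(a,None,fx=4,fy=4,interpolation=cv2.INTER_CUBIC))
E
```

```text
34.3 [ 0.5968 -0.0669  0.2226] [3.0e-04 1.0e+00 1.0e-04 1.7e-03] [-1.03  0.12 -0.53] 0.08669028092271384 0.0
1.5 [195. 385.]
1.6 [198. 399.]
1.7 [202. 415.]
1.8 [205. 430.]
1.9 [209. 447.]
2.1 [216. 481.]
2.3 [223. 515.]
```

View pics/s3c.png

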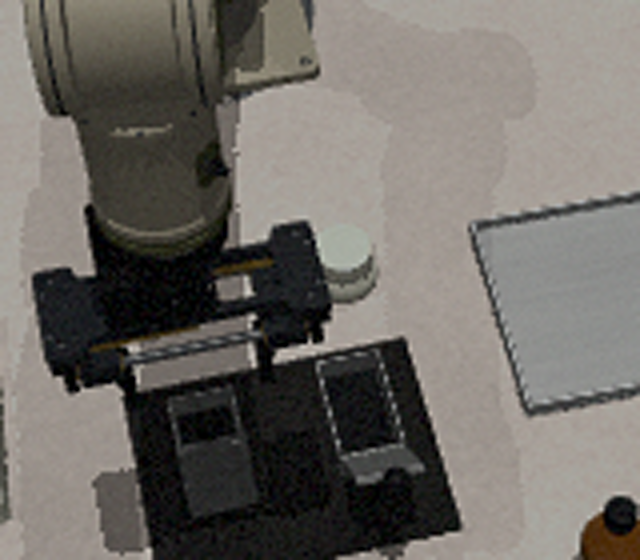

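The right case's lid stands upright at crop (215,475), so it is the stiff one. The left case is open with its lid lying back (395,480). Now grasping the stiff case low, slightly ahead of its middle.

Emit:
drive_tool(
  series=[
    [[-3,0,0],0],
    [[-3.9,0,0],0],
    [[-2,0,0],0],
    [[0,0,-1],0],
    [[0,0,-3],0],
    [[0,0,-4],0],
    [[0,0,-4],0],
    [[0,0,-3],0],
    [[0,0,-2],0],
    [[0,0,0],0],
  ],
)

```text
time: 35.6
ee_pos: [0.5058, -0.0668, 0.0483]
eef_rot: [0.0, 1.0, -0.0, -0.002]
ft_force: [-1.2, -0.5, 0.5]
width: 0.0871
grip_force: 0.0
```

Emit:
drive_tool(
  series=[
    [[0,0,-1.5],0],
    [[0,0,-1.2],0],
    [[0,0,-0.6],0],
    [[0,0,-0.4],0],
    [[0,0,0],0],
    [[0,0,0],0],
    [[0,0,0],0],
    [[0,0,0],0],
    [[0,0,0],0],
    [[0,0,0],0],
  ],
)

```text
time: 36.85
ee_pos: [0.5068, -0.0667, 0.0136]
eef_rot: [0.0, 1.0, 0.0, -0.0]
ft_force: [0.3, 0.4, -0.2]
width: 0.0868
grip_force: 0.0
```

Emit:
drive_tool(
  series=[
    [[0,0,0],0],
    [[0,0,0],0],
    [[0,0,0],0],
    [[0,0,0],0],
    [[0,0,0],0],
    [[0,0,0],0],
    [[0,0,0.3],0],
    [[0,0,0.5],0],
    [[0,0,0.5],0],
    [[0,0,0.7],0],
  ],
  hand=1,
  newtons=45,
)

```text
time: 38.1
ee_pos: [0.5066, -0.0667, 0.0338]
eef_rot: [0.0, 1.0, 0.0, -0.0]
ft_force: [-0.5, -0.3, -8.4]
width: 0.0557
grip_force: 45.0
```

Emit:
drive_tool(
  series=[
    [[0,0,1.2],0],
    [[0,0,1.6],0],
    [[0,0,2],0],
    [[0,0,2],0],
    [[0,0,1.2],0],
    [[-0.2,-0.6,0],0],
    [[-0.5,-1.4,0],0],
    [[-0.8,-2.2,0],0],
    [[-1,-2.8,0],0],
    [[-1,-3,0],0],
  ],
)

```text
time: 39.35
ee_pos: [0.4703, -0.1685, 0.1128]
eef_rot: [0.001, 1.0, -0.0, -0.001]
ft_force: [-0.0, -1.1, -8.6]
width: 0.0557
grip_force: 45.0
```

Emit:
drive_tool(
  series=[
    [[-1,-3,0],0],
    [[-1,-3,0],0],
    [[-1,-3,0],0],
    [[-1,-2.6,0],0],
    [[-0.8,-2,0],0],
    [[-0.5,-1.1,0],0],
    [[-0.2,-0.5,0],0],
    [[0,0,0],0],
    [[0,0,-1],0],
    [[0,0,-1],0],
  ],
)

```text
time: 40.6
ee_pos: [0.4171, -0.3179, 0.0927]
eef_rot: [-0.0, 1.0, 0.0, -0.0]
ft_force: [-0.1, 0.5, -8.4]
width: 0.0557
grip_force: 45.0
```

```bash
python3 snap.py s4 scene; python3 - <<'E'
from h import *
a=cv2.imread('pics/s4.png')[120:250,120:340];cv2.imwrite('pics/s4c.png',cv2.resize(a,None,fx=3.6,fy=3.6,interpolation=cv2.INTER_CUBIC))
E
```

```text
40.6 [ 0.4171 -0.3179  0.0927] [-4.e-04  1.e+00  3.e-04 -1.e-04] [-0.06  0.47 -8.4 ] 0.05566318822283396 44.99862254597247
```

View pics/s4c.png

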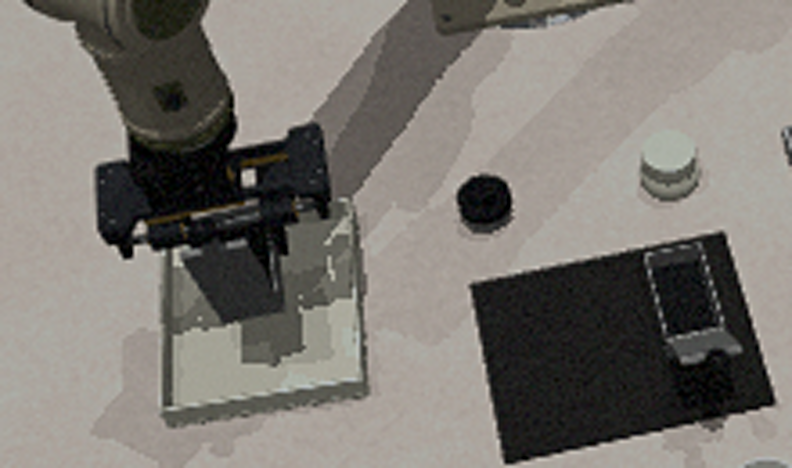

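The stiff case hangs over the reject tray at (240,270) with its lid standing, and the free case stays open on the mat at (690,310). Lowering it.

Emit:
drive_tool(
  series=[
    [[0,0,-1],0],
    [[0,0,-1.5],0],
    [[0,0,-1.5],0],
    [[0,0,-1.2],0],
    [[0,0,-0.9],0],
    [[0,0,-0.6],0],
    [[0,0,-0.3],0],
    [[0,0,-0.2],0],
    [[0,0,0],0],
    [[0,0,0],0],
  ],
)

```text
time: 41.9
ee_pos: [0.417, -0.3188, 0.0218]
eef_rot: [0.0, 1.0, -0.0, 0.0]
ft_force: [0.1, 0.6, -7.9]
width: 0.0558
grip_force: 45.0
```

Emit:
drive_tool(
  series=[
    [[0,0,-0.1],0],
    [[0,0,-0.1],0],
    [[0,0,-0.1],0],
    [[0,0,0],0],
    [[0,0,0],0],
    [[0,0,0],0],
    [[0,0,0],0],
    [[0,0,0],0],
    [[0,0,0],0],
    [[0,0,0],0],
  ],
)

```text
time: 43.15
ee_pos: [0.4168, -0.3187, 0.0186]
eef_rot: [0.0, 1.0, 0.0, -0.0]
ft_force: [-0.2, 0.0, -7.9]
width: 0.0555
grip_force: 45.0
```

Emit:
drive_tool(
  series=[
    [[0,0,-0.1],0],
    [[0,0,-0.1],0],
    [[0,0,-0.1],0],
    [[0,0,-0.05],0],
    [[0,0,0],0],
    [[0,0,0],0],
    [[0,0,0],0],
    [[0,0,0],0],
    [[0,0,0],0],
    [[0,0,0],0],
  ],
)

```text
time: 44.4
ee_pos: [0.4169, -0.3187, 0.0151]
eef_rot: [0.0, 1.0, 0.0, 0.0]
ft_force: [0.7, 0.2, -8.0]
width: 0.0558
grip_force: 45.0
```

Emit:
drive_tool(
  series=[
    [[0,0,-0.05],0],
    [[0,0,-0.05],0],
    [[0,0,0],0],
    [[0,0,0],0],
    [[0,0,0],0],
    [[0,0,0],0],
    [[0,0,0],0],
    [[0,0,0],0],
    [[0,0,0],0],
    [[0,0,0],0],
  ],
)

```text
time: 45.65
ee_pos: [0.4169, -0.3187, 0.0146]
eef_rot: [0.0, 1.0, 0.0, 0.0]
ft_force: [-4.3, 3.1, 3.6]
width: 0.0559
grip_force: 45.0
```

Contact. Releasing and retreating straight up, then toward the robot.

Emit:
drive_tool(
  series=[
    [[0,0,0],0],
    [[0,0,0],0],
    [[0,0,0],0],
    [[0,0,0],0],
    [[0,0,0.5],0],
    [[0,0,1.5],0],
    [[0,0,3],0],
    [[0,0,4],0],
    [[0,0,4],0],
    [[0,0,4],0],
  ],
  hand=0,
)

```text
time: 46.9
ee_pos: [0.4166, -0.3189, 0.1865]
eef_rot: [0.0, 1.0, -0.0, 0.001]
ft_force: [0.7, -0.2, -0.4]
width: 0.0867
grip_force: 0.0
```

Emit:
drive_tool(
  series=[
    [[0,0,4],0],
    [[0,0,3],0],
    [[0,-3,1],0],
    [[0,-5,0],0],
    [[0,-5,0],0],
    [[0,-5,0],0],
    [[0,-3,0],0],
    [[0,0,0],0],
    [[0,0,0],0],
    [[0,0,0],0],
  ],
)

```text
time: 48.15
ee_pos: [0.4178, -0.5274, 0.2647]
eef_rot: [-0.001, 1.0, 0.0, 0.0]
ft_force: [-0.1, 0.4, -0.2]
width: 0.0869
grip_force: 0.0
```

```bash
python3 snap.py s5 scene; python3 snap.py t5 top; python3 - <<'E'
from h import *
S=pickle.load(open("s5.pkl","rb"))[1];T=pickle.load(open("t5.pkl","rb"))[1]
P=lambda c,X:((lambda p:p[:2]/p[2])(c["intrinsics"]@(c["R"]@np.array(X)+c["t"])))
# dark ball blob over white tray / around the expected place of the stiff lid's ball, hinge x~.48
for th in(1.57,1.7,1.8): print(th,[P(c,[.4795-.13*np.cos(th+.03),-.319,.0365+.13*np.sin(th+.03)]).round(1) for c in(S,T)])
fx=[]
for c in(S,T):
    x,y=P(c,[.50,-.319,.165]).astype(int);g=c["color"].max(2)[y-14:y+15,x-14:x+15]
    k,l,st,ce=cv2.connectedComponentsWithStats((g<45).astype(np.uint8))
    if k>1:
        i=1+st[1:,4].argmax();q=ce[i]+[x-14,y-14];print(st[i],q.round(1));fx.append(ray(c,q))
if len(fx)==2: print("stiff ball",tri(fx).round(3))
d=pickle.load(open("c0.pkl","rb"))["top"]["color"]
e=cv2.absdiff(d,T["color"]).max(2)
for n,(u,v) in dict(jar=(332,263),appl=(395,264),amber=(287,140),cup=(335,127),tape=(380,128),black=(439,144),blue=(166,232)).items(): print(n,e[v-14:v+14,u-14:u+14].mean().round(1),end=" ")
E
```

```text
48.15 [ 0.4178 -0.5274  0.2647] [-7.e-04  1.e+00  1.e-04  4.e-04] [-0.07  0.44 -0.17] 0.08689794588054116 0.0
48.2 [ 0.4178 -0.5274  0.2646] [-7.e-04  1.e+00  1.e-04  4.e-04] [ 0.44  0.39 -0.41] 0.08702127411527692 0.0
1.57 [array([181.5, 191.6]), array([484. , 219.3])]
1.7 [array([182.1, 196.3]), array([483.7, 213. ])]
1.8 [array([182.6, 200.3]), array([483.3, 208.3])]
[ 11  12  18  17 209] [188.3 202.7]
[  0   8  19  21 230] [477.1 217.3]
stiff ball [ 0.492 -0.314  0.116]
jar 3.7 appl 4.8 amber 2.9 cup 3.1 tape 3.6 black 3.1 blue 2.9
```

```bash
python3 - <<'E'
from h import *
S=pickle.load(open("s5.pkl","rb"))[1];T=pickle.load(open("t5.pkl","rb"))[1]
for n,c,(x,y) in(("S",S,(182,198)),("T",T,(483,213))):
    g=c["color"].max(2);print(n);
    print(g[y-16:y+20:2,x-20:x+24:2])
E
```

```text
S
[[109 106 165 178 119  89  92  91  88  86  89  88  87  88  83  89  84  82
  102 116 134 164]
 [116  84  78  87  86  91  82  87  82  86  83  95 115 132 162 163 160 161
  159 158 158 161]
 [116 153  78  87  81 114 111 163 162 160 159 157 157 157 157 162 159 160
  160 159 158 148]
 [169 153  76 132 153 159 160 158 158 160 157 158 159 157 160 157 160 160
  161 147 146 147]
 [167 157  72 155 146 159 158 160 157 160 159 157 160 162 158 162 163 128
  124 151 146 147]
 [167 147  71 153 145 160 159 160 161 158 160 164 137 132  87  41  38  46
   38  40 148 146]
 [152 146  76 152 160 158 157 156 158 158 166  44  48  45  45  51  44  44
   49  45 153 165]
 [156 143  74 153 149 159 158 160 162 167  33  22  37  47  48  32  20  13
   12  82 158 164]
 [154 148  69 154 148 160 157 160 160  22  37  17   4  18  13  28  22  24
    9 127 107 169]
 [152 129  71 153 144 162 159 160 162  30  14  15  16  20  15  19  14  22
   16  86  51 168]
 [152 145  68 153 160 149 147 149 150 155  46  16  32  53 110 110 133   8
   30  55  33 168]
 [155 146  72 150 148 149 146 149 126 106 116  40  43  43  45  36  35  41
 
[... 1553 characters left out ...]
5  60 146 147 149 149 148 149
  131  50 128 143]
 [ 22  24  22  22  23  22  24  23  25  23 122 149 150 148 148 149 150 148
  113  49 134 144]
 [ 56  58  59  39  36  34  51  55  48 145 149 149 148 149 150 149 149 149
  102  49 132 145]
 [ 20  17  18  14  22  20  21  22  78 150 149 148 149 149 149 150 149 149
   93  48 139 145]
 [ 17  18  16  14  13  16  16  19  77 141 148 148 147 149 148 148 149 149
   89  49 137 143]
 [ 14  17  16  17  15  17  15  19  65 141 149 150 149 149 150 148 149 148
   90  49 134 146]
 [ 16  16  17  13  14  16  16  20  61 142 148 148 149 148 148 149 149 150
   90  47 129 138]
 [ 16  16  18  15  14  17  17  20  54 140 149 147 149 149 150 151 149 148
   86  48 135 138]]
```

The stiff ball in the top view is at (483.6,210.2), about 1.76 rad, so that lid is still standing in the reject tray. The bystanders are unchanged. Handing in.

```bash
python3 -c "
from bench import r
print(r.close_job())"
```

```text
the job is handed in; nothing more can be done
None
```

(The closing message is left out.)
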